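# Wake the microscope's three control units in order

### The arm

A 6-joint arm with a two-finger parallel gripper is mounted at the origin on the work surface. World frame = base frame: x ahead of the robot, y to its left, z up, the work surface at z = 0. Lengths are in m, angles in rad, forces in N, time in s.
With the tool pointing down it reaches from about 0.325 to 0.925 m from the base axis. Payload 3.1 kg.
Tool frame: the origin (TCP) lies at the very end of the fingers, on their centre line; the grasp point (between the pads) lies env.tcp_to_grasp behind it (env.tcp_to_grasp is the distance from the TCP to the grasp point, in m); z points along the fingers, y is the direction in which the jaws open and shut (so a half turn about z gives the same grasp; the last joint's range is limited). The gripper opens to 85 mm and grips with 20 to 120 N. Pads are 22 mm wide; open, the fingers measure 114 mm over their backs; the gripper's body (76 mm by 85 mm) begins 54 mm behind the grasp point. The pads swing forward as they close: fully open they stand 13 mm farther back than shut.
Start: joints at [-1.319, 0.217, 1.613, -0, 1.311, -0.112], TCP at [0.222, -0.584, 0.231] pointing down, gripper open.
Joint ranges: [-2.75, 2.75], [-0.78, 2.1], [0.31, 2.55], [-1.13, 4.27], [0.13, 2.63], [-2.58, 2.58]. Speed limits (rad/s): [2.79, 2.79, 3.14, 3.14, 3.14, 3.14].

### API

Orientations are given as a 3x3 rotation matrix whose columns are the frame's x, y, z axes.
In Python, from cell import env gives the robot as it stands. The module is installed in compiled form; this text tells all that it offers.
- The arm moves only by the tool send_rows, never from a script. Its argument "plan" is a list of rows, each a list of 6 numbers: the shift along the tool's x, y, z in m, then the turn, a rotation vector about the tool's x, y, z in degrees. In form: [[tx, ty, tz, rx, ry, rz], ...]. A call has 1 to 12 rows; each row shifts and turns the commanded pose from where the row before left it, along the tool's axes as they then stand; what a row does not reach is not made up. A row lasts 1/12 s, in which the tool goes at most 41.7 mm and 7.16 degrees, less where a joint would pass 70% of its speed; a pose out of reach is approached as far as the arm can. A call is refused whole if a number of a shift passes 0.0417 or a number of a turn 7.16, either way. A call with a gripper value outside its range is refused whole. "hand" is the opening, from 0 (shut) to 1 (fully open), set as the call begins (left out, the last holds). The fingers move at their own pace and stop on an object; the grip force is fixed at half the most. Time passes only in rows, so rows that do not move let the fingers close. It gives the time, the measured TCP pose, the force and the opening at its end, in the units of the state.
- env.observe(): the state, without advancing time (a new reading comes with each control period).
- env.read_camera(name): name is "scene" or "top" or "wrist"; returns the picture (384x512x3 uint8, red, green, blue); there is no depth.
- env.calibration(name): a dict with "intrinsics" (3x3 intrinsics, pixels), "k1" (the pictures are not rectified: a ray, as slopes to the right and down, at radius r is drawn at 1 + k1 r^2 times it, then the intrinsics apply), "rvec" (rotation vector, rad) and "tvec" (3), from world to camera coordinates, as OpenCV has them. Camera axes: x right, y down, z forward; pixel columns grow to the right and rows downward; lengths in m; the calibration is good to about 2 mm. A picture is of the moment at which its call begins: read the wrist's pose just before it. calibration takes no time and is no camera call; for the wrist camera it gives the pose at the moment of the call.
- env.close_job(): hands the job in, once; it reports no verdict.
The state is a dict: "t": time; "q": joint angles; "dq": joint speeds; "effort": joint torques, N m; "tool_pos": TCP position; "orientation": TCP orientation; "wrist_force": force on the tool from outside, world axes, zero at the start; "torque": the same for the moment, N m; "finger_gap": finger opening in m.
Only numpy, scipy, OpenCV 4.12 (cv2) and the standard library are available. Lean on these libraries where they do the work, as an engineer would, in place of code of your own. Each camera call takes 0.05 s, during which the arm holds its last target.

### The job

Switch on the microscope's control units by gently pressing the round key on top of each well in so that it stays in, in this order: first the lamp supply (the tall box with cooling fins), then the stage control (the box with the joystick), then the camera control (the box with the round camera head). Only touch them: leave the square keys unpressed, do not lift or shift the boxes, and leave everything else on the table where it stands.

Things in the scene. Friction and masses are not known exactly. Their poses are not given: they have to be found in the camera images.
- lamp_unit: The lamp supply: the tallest box, 150 x 120 x 85 mm (x, y, z), with seven metal cooling fins (30 mm high) on the rear half of its top. Grey, loose on the table, 1 to 1.8 kg. Origin: centre of underside, z up; front (towards the robot +-20 degrees) is -x. Two white keys on its top: round on key at x = -45, y = 28 mm, square reset key at x = -45, y = -32 mm.
- lamp_key_top (a point): Centre of the top face of the lamp unit's round on key: a disc of 32 mm, standing 20 mm above the box top when out. The point moves down with the key; z up.
- lamp_key (a joint): Travel of the lamp unit's round on key in m: 0 out (off), 0.014 fully pressed in; from 0.004 it counts as on. Pushing it straight down takes 4 N at first, 8 N at 0.009, 10 N at the end; let go, it stays in (pushed past 0.009 it comes back to about 0.009). It cannot be pulled out again. A blow of over 50 N is too hard.
- lamp_reset (a joint): Travel of the lamp unit's square reset key in m (20 mm square, standing 10 mm above the box top): 0 out, 0.005 fully in; springs back, about 1 to 3.5 N. Not to be pressed.
- stage_unit: The stage control: a box 150 x 120 x 50 mm (x, y, z) with a black joystick (ball of 28 mm, its top 72 mm above the box top) on the rear half of its top. Grey, loose on the table, 1 to 1.8 kg. Origin: centre of underside, z up; front (towards the robot +-20 degrees) is -x. Two white keys on its top: round on key at x = -45, y = -28 mm, square reset key at x = -45, y = 32 mm.
- stage_key_top (a point): Centre of the top face of the stage unit's round on key: a disc of 32 mm, standing 20 mm above the box top when out. The point moves down with the key; z up.
- stage_key (a joint): Travel of the stage unit's round on key in m: 0 out (off), 0.014 fully pressed in; from 0.004 it counts as on. Pushing it straight down takes 4 N at first, 8 N at 0.009, 10 N at the end; let go, it stays in (pushed past 0.009 it comes back to about 0.009). It cannot be pulled out again. A blow of over 50 N is too hard.
- stage_reset (a joint): Travel of the stage unit's square reset key in m (20 mm square, standing 10 mm above the box top): 0 out, 0.005 fully in; springs back, about 1 to 3.5 N. Not to be pressed.
- camera_unit: The camera control: a box 150 x 120 x 50 mm (x, y, z) with a short round black camera head with a metal ring on top (52 mm wide, 47 mm high) on the rear half of its top. Grey, loose on the table, 1 to 1.8 kg. Origin: centre of underside, z up; front (towards the robot +-20 degrees) is -x. Two white keys on its top: round on key at x = -45, y = 28 mm, square reset key at x = -45, y = -32 mm.
- camera_key_top (a point): Centre of the top face of the camera unit's round on key: a disc of 32 mm, standing 20 mm above the box top when out. The point moves down with the key; z up.
- camera_key (a joint): Travel of the camera unit's round on key in m: 0 out (off), 0.014 fully pressed in; from 0.004 it counts as on. Pushing it straight down takes 4 N at first, 8 N at 0.009, 10 N at the end; let go, it stays in (pushed past 0.009 it comes back to about 0.009). It cannot be pulled out again. A blow of over 50 N is too hard.
- camera_reset (a joint): Travel of the camera unit's square reset key in m (20 mm square, standing 10 mm above the box top): 0 out, 0.005 fully in; springs back, about 1 to 3.5 N. Not to be pressed.
- canister_a: Taller white objective canister, 44 mm wide, 85 mm high, tapered top; origin at the centre of its underside. A bystander, to be left alone.
- canister_b: Shorter white objective canister, 44 mm wide, 68 mm high, tapered top; origin at the centre of its underside. A bystander, to be left alone.
- oil_bottle: Small bottle with a black cap, 32 mm wide, 70 mm high; origin at the centre of its underside. A bystander, to be left alone.
- slide_box: Flat slide box with a blue lid, 87 x 102 x 31 mm; origin at the centre of its underside. A bystander, to be left alone.
- dish: Clear covered culture dish, 60 mm wide, 17 mm high; origin at the centre of its underside. A bystander, to be left alone.
- well_plate: Clear 24-well plate, 85 x 127 x 15 mm; origin at the centre of its underside. A bystander, to be left alone.
- beaker: White open beaker, 64 mm wide, 85 mm high; origin at the centre of its underside. A bystander, to be left alone.
Mind the look-alikes: they are no part of the job. Leave any yellow look-alike of the lamp_unit alone.

How it is judged:
By the outcome, as a careful person would: the job done as asked, in the order asked, and still so for the second after the job is handed in, with the robot touching nothing.
It also fails if it takes over 56 s, if anything falls off the work surface, if the arm or the gripper's body presses on something with over 40 N, if the wrist force passes 120 N, or if a joint passes its speed limit or range.

## Working session

There is one attempt and no reset: what is moved stays moved. The work goes in short steps, Python scripts to look and compute and a tool call to move; the robot and the scene stay as the last step left them, time stands still between calls to the robot, and variables do not carry over. Pictures are saved under pics/ and viewed, and the job is handed in when it is done.

Besides the shell and the picture viewer there is one more tool, called in YAML: its name, and indented under it one key for each argument. send_rows: Moves the arm, as the interface text tells. Its arguments: {"type":"object","properties":{"plan":{"type":"array"},"hand":{"type":"number"}},"required":["plan"]}

```bash
mkdir -p pics; python3 - <<'E'
from cell import env
import cv2
o=env.observe()
for k,v in o.items(): print(k,v)
print(env.tcp_to_grasp)
for n in("scene","top","wrist"):
    c=env.calibration(n); print(n,c)
    cv2.imwrite(f"pics/{n}0.png",env.read_camera(n)[:,:,::-1])
E
```

```text
t 0.0
q [-1.31922264e+00  2.17756730e-01  1.61493131e+00  1.59983575e-05
  1.31133562e+00 -1.12219622e-01]
dq [-0.00096478 -0.0005339   0.00072962  0.00084958  0.00092223  0.00081611]
effort [ 1.93447668e-03 -3.96841300e+01 -3.03855872e+01 -1.70682267e-05
  9.82915662e-03 -8.40363299e-06]
tool_pos [ 0.22219557 -0.58328639  0.22996818]
orientation [[ 9.34555360e-01  3.55817273e-01 -5.90168544e-04]
 [ 3.55817646e-01 -9.34552428e-01  2.35832461e-03]
 [ 2.87589185e-04 -2.41397729e-03 -9.99997045e-01]]
wrist_force [-0.54610719 -0.20359016  0.18050298]
torque [-0.05628708  0.03871874  0.00119276]
finger_gap 0.0852511478650508
0.0187
scene {'intrinsics': array([[398.32860075,   0.        , 255.74858726],
       [  0.        , 398.32860075, 182.04916649],
       [  0.        ,   0.        ,   1.        ]]), 'k1': 0.01508182073215079, 'rvec': array([ 1.16947604,  2.5178544 , -0.81783476]), 'tvec': array([ 0.37317556, -0.30483555,  1.78204245])}
top {'intrinsics': array([[396.60862846,   0.        , 262.01717146],
       [  0.        , 396.60862846, 191.59832274],
       [  0.        ,   0.        ,   1.        ]]), 'k1': -0.0750861136244083, 'rvec': array([ 2.19235423, -2.1562109 ,  0.11860776]), 'tvec': array([0.00463827, 0.57322741, 1.42067071])}
wrist {'intrinsics': array([[319.996814  ,   0.        , 254.81348186],
       [  0.        , 319.996814  , 191.21384063],
       [  0.        ,   0.        ,   1.        ]]), 'k1': -0.04241105454730643, 'rvec': array([-2.39361795,  1.64799389,  0.23102863]), 'tvec': array([-0.62299557, -0.03584058,  0.3781715 ])}
```

View pics/scene0.png

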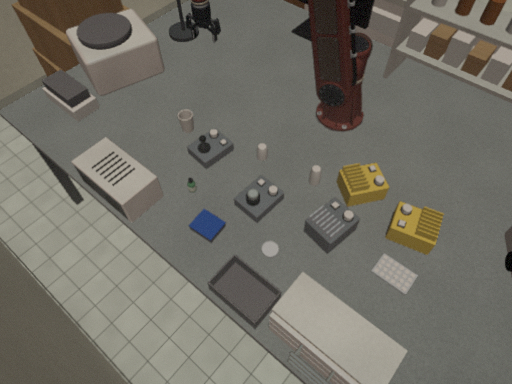

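View pics/top0.png

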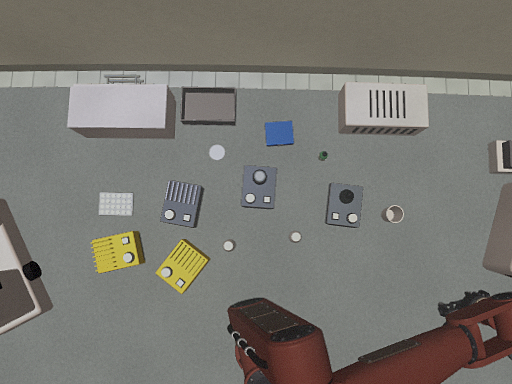

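View pics/wrist0.png

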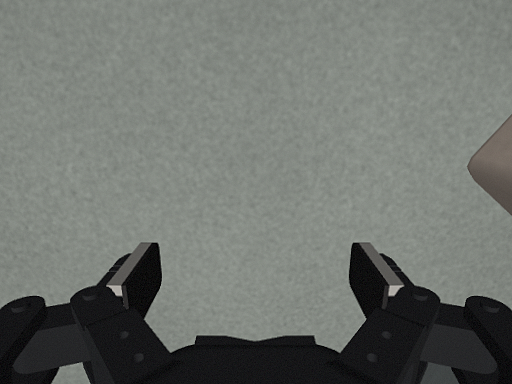

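The top view shows the grey lamp unit at (181,204), the camera unit at (259,187) and the stage unit at (346,205). There are two yellow look-alikes at (117,252) and (182,266). Next I'll zoom in and measure.

```bash
cat > h.py <<'E'
import numpy as np, cv2
from cell import env
def ray(c,u,v):
    K=c["intrinsics"]; d=np.array([c["k1"],0,0,0,0.])
    # iterative undistort
    p=cv2.undistortPointsIter(np.array([[[u,v]]],float),K,d,None,None,(3,50,1e-10))[0,0]
    R=cv2.Rodrigues(c["rvec"])[0]; o=-R.T@c["tvec"]
    return o,R.T@np.array([p[0],p[1],1.])
def onz(c,u,v,z):
    o,d=ray(c,u,v); return o+d*(z-o[2])/d[2]
def proj(c,P):
    return cv2.projectPoints(np.atleast_2d(P).astype(float),c["rvec"],c["tvec"],c["intrinsics"],np.array([c["k1"],0,0,0,0.]))[0][:,0]
E
python3 - <<'E'
from h import *
t=cv2.imread("pics/top0.png"); s=cv2.imread("pics/scene0.png")
cv2.imwrite("pics/topz.png",cv2.resize(t[155:240,150:380],None,fx=3.4,fy=3.4,interpolation=cv2.INTER_CUBIC))
cv2.imwrite("pics/scz.png",cv2.resize(s[120:255,180:370],None,fx=4.2,fy=4.2,interpolation=cv2.INTER_CUBIC))
c=env.calibration("top")
for n,a,b,z in(("lamp",(169,215),(187,218),.105),("cam",(250,198),(267,200),.07),("stage",(352,218),(335,216),.07)):
    print(n,onz(c,*a,z),onz(c,*b,z-.01))
E
```

```text
lamp [0.47884187 0.33414167 0.105     ] [0.46997606 0.27328504 0.095     ]
cam [0.54539822 0.05671013 0.07      ] [ 0.54010492 -0.00383825  0.06      ]
stage [ 0.48023476 -0.30630615  0.07      ] [ 0.4868572  -0.24746709  0.06      ]
```

View pics/topz.png

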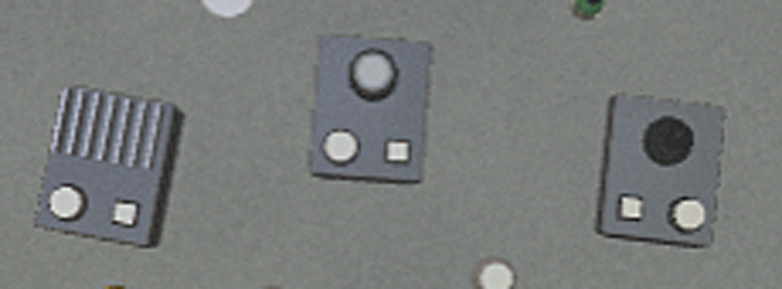

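View pics/scz.png

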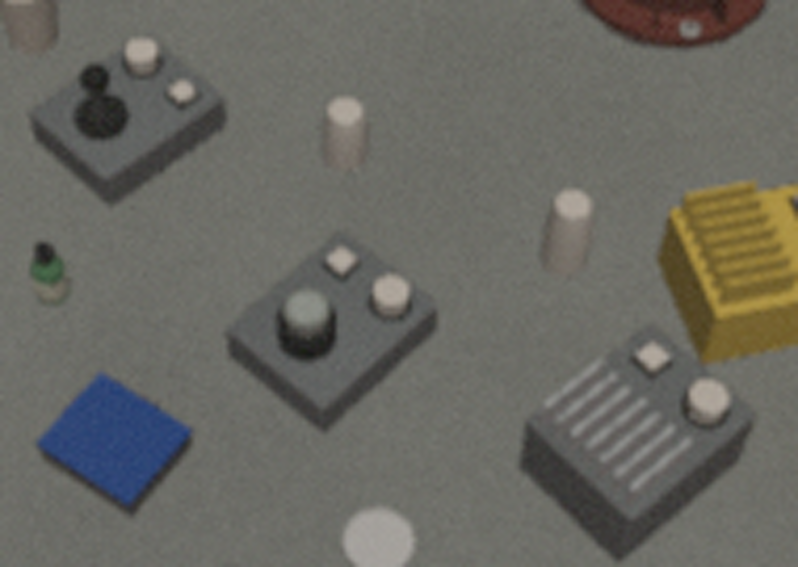

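```bash
python3 - <<'E'
from h import *
ct=env.calibration("top"); cs=env.calibration("scene")
f=lambda u,v,k,a,b:((u+.5)/k-.5+a,(v+.5)/k-.5+b)
D={"lamp":((66.5,202),(708,396),.105),"cam":((340.5,146),(391,291),.07),"stage":((690,214),(142,50),.07)}
for n,(a,b,z) in D.items():
    pa=f(*a,3.4,150,155); pb=f(*b,4.2,180,120)
    A=onz(ct,*pa,z);B=onz(cs,*pb,z)
    o1,d1=ray(ct,*pa);o2,d2=ray(cs,*pb)
    s=np.linalg.lstsq(np.c_[d1,-d2],o2-o1,rcond=None)[0]
    print(n,A.round(4),B.round(4),"tri",((o1+d1*s[0]+o2+d2*s[1])/2).round(4),np.linalg.norm(o1+d1*s[0]-o2-d2*s[1]).round(4))
print("wristcam in tool", (lambda c,o:(o["orientation"].T@(-cv2.Rodrigues(c["rvec"])[0].T@c["tvec"]-o["tool_pos"])))(env.calibration("wrist"),env.observe()))
E
```

```text
lamp [0.4821 0.3335 0.105 ] [0.4817 0.3345 0.105 ] tri [0.4818 0.3341 0.1048] 0.0011
cam [0.5468 0.0575 0.07  ] [0.5466 0.058  0.07  ] tri [0.5467 0.0577 0.0699] 0.0006
stage [ 0.4817 -0.3084  0.07  ] [ 0.4801 -0.3083  0.07  ] tri [ 0.4813 -0.3076  0.0717] 0.0011
wristcam in tool [ 0.06913936 -0.00103078 -0.14252246]
```

send_rows:
  hand: 0
  plan:
    - [0.03,-0.023,0,0,0,0]
    - [0.03,-0.023,0,0,0,0]
    - [0.03,-0.023,0,0,0,0]
    - [0.03,-0.023,0,0,0,0]
    - [0.03,-0.023,0,0,0,0]
    - [0.03,-0.023,0,0,0,0]
    - [0.03,-0.023,0,0,0,0]
    - [0.03,-0.023,0,0,0,0]
    - [0.03,-0.023,0,0,0,0]
    - [0.03,-0.023,0,0,0,0]
    - [0.03,-0.023,0,0,0,0]
    - [0.03,-0.023,0,0,0,0]

```text
t: 1.15
tool_pos: [0.4611, -0.1962, 0.2311]
orientation: [[0.935, 0.356, -0.0], [0.356, -0.935, 0.0], [-0.0, -0.0, -1.0]]
wrist_force: [0.1, 0.3, 0.4]
finger_gap: -0.0002
```

```bash
cat >> h.py <<'E'
KEY={"lamp":np.array([.4818,.3341,.105]),"cam":np.array([.5467,.0577,.070]),"stage":np.array([.4813,-.308,.0705])}
def to(name,dz):
    o=env.observe(); d=KEY[name]+[0,0,dz]-o["tool_pos"]
    print("t",o["t"],"pos",o["tool_pos"].round(4),"q",o["q"].round(2),"F",o["wrist_force"].round(2),"gap",round(o["finger_gap"],4)); print("to go (tool)",(o["orientation"].T@d).round(4))
    print("R",o["orientation"].round(4).tolist())
E
python3 -c "
from h import *
to('lamp',.1)"
```

```text
t 1.15 pos [ 0.4611 -0.1962  0.2311] q [-0.54 -0.05  1.9  -0.    1.29  0.66] F [0.14 0.33 0.43] gap -0.0002
to go (tool) [ 0.208  -0.4882  0.0262]
R [[0.9346, 0.3557, -0.0001], [0.3557, -0.9346, 0.0], [-0.0, -0.0001, -1.0]]
```

send_rows:
  plan:
    - [0.015,-0.035,0,0,0,0]
    - [0.015,-0.035,0,0,0,0]
    - [0.015,-0.035,0,0,0,0]
    - [0.015,-0.035,0,0,0,0]
    - [0.015,-0.035,0,0,0,0]
    - [0.015,-0.035,0,0,0,0]
    - [0.015,-0.035,0,0,0,0]
    - [0.015,-0.035,0,0,0,0]
    - [0.015,-0.035,0,0,0,0]
    - [0.015,-0.035,0,0,0,0]
    - [0.015,-0.035,0,0,0,0]
    - [0.015,-0.035,0,0,0,0]

```text
t: 2.15
tool_pos: [0.4788, 0.2604, 0.231]
orientation: [[0.934, 0.356, -0.0], [0.356, -0.934, -0.0], [-0.0, 0.0, -1.0]]
wrist_force: [1.6, 0.3, -0.4]
finger_gap: -0.0001
```

send_rows:
  plan:
    - [0.015,-0.035,0.013,0,0,0]
    - [0.013,-0.033,0.013,0,0,0]
    - [0,0,0,0,0,0]
    - [0,0,0,0,0,0]

```text
t: 2.48
tool_pos: [0.4799, 0.333, 0.2033]
orientation: [[0.933, 0.359, -0.003], [0.359, -0.933, -0.002], [-0.004, 0.001, -1.0]]
wrist_force: [0.2, -0.9, -0.8]
finger_gap: 0.0003
```

```bash
python3 -c "
from h import *
to('lamp',.005)
c=env.calibration('wrist'); im=env.read_camera('wrist')[:,:,::-1].copy()
p=proj(c,KEY['lamp'])[0]; print(p); cv2.circle(im,tuple(int(x) for x in p),3,(0,0,255),1)
cv2.imwrite('pics/w1.png',im)"
```

```text
t 2.4833 pos [0.4799 0.333  0.2033] q [ 0.49  0.16  1.74 -0.    1.25  1.69] F [ 0.21 -0.87 -0.78] gap 0.0003
to go (tool) [ 0.0025 -0.0004  0.0933]
R [[0.9333, 0.359, -0.0033], [0.359, -0.9333, -0.0021], [-0.0039, 0.0008, -1.0]]
[255.29996206 189.03089988]
```

View pics/w1.png

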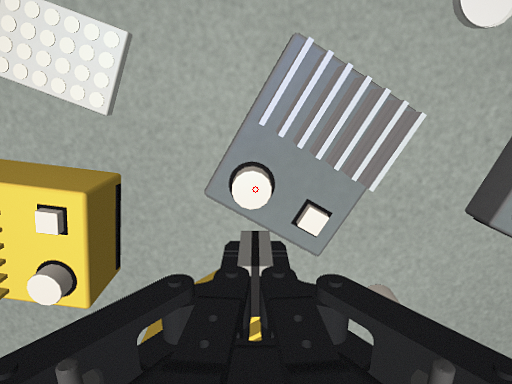

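The wrist view shows the lamp key at (251,188) against a predicted (255,189), a difference of about 2–3 mm. I'll descend to just above it.

send_rows:
  plan:
    - [0.001,-0.001,0.025,0,0,0]
    - [0.001,-0.001,0.025,0,0,0]
    - [0,0,0.02,0,0,0]
    - [0,0,0.01,0,0,0]
    - [0,0,0.005,0,0,0]
    - [0,0,0,0,0,0]
    - [0,0,0,0,0,0]
    - [0,0,0,0,0,0]

```text
t: 3.2
tool_pos: [0.4839, 0.3349, 0.1223]
orientation: [[0.935, 0.355, 0.003], [0.355, -0.935, 0.002], [0.003, -0.0, -1.0]]
wrist_force: [-0.8, 0.4, 0.4]
finger_gap: -0.0001
```

```bash
python3 -c "
from h import *
to('lamp',0)
c=env.calibration('wrist'); im=env.read_camera('wrist')[:,:,::-1].copy()
cv2.imwrite('pics/w2.png',im)"
```

```text
t 3.2 pos [0.4839 0.3349 0.1223] q [ 0.49  0.25  1.79 -0.    1.1   1.69] F [-0.75  0.37  0.4 ] gap -0.0001
to go (tool) [-0.0023 -0.      0.0172]
R [[0.9347, 0.3554, 0.003], [0.3554, -0.9347, 0.0015], [0.0033, -0.0004, -1.0]]
```

View pics/w2.png

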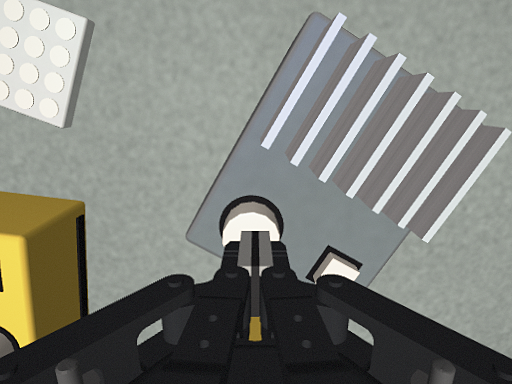

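The fingertip is centred over the key and clear of the fins and the square key. I'll press slowly.

send_rows:
  plan:
    - [0,0,0.005,0,0,0]
    - [0,0,0.004,0,0,0]
    - [0,0,0.002,0,0,0]
    - [0,0,0.002,0,0,0]
    - [0,0,0.002,0,0,0]
    - [0,0,0.002,0,0,0]
    - [0,0,0.002,0,0,0]
    - [0,0,0.001,0,0,0]
    - [0,0,0,0,0,0]
    - [0,0,0,0,0,0]

```text
t: 4.08
tool_pos: [0.4824, 0.3346, 0.1007]
orientation: [[0.935, 0.356, -0.0], [0.356, -0.935, -0.0], [-0.0, -0.0, -1.0]]
wrist_force: [-2.8, -1.8, 5.1]
finger_gap: 0.0
```

send_rows:
  plan:
    - [0,0,0.001,0,0,0]
    - [0,0,0.001,0,0,0]
    - [0,0,0.001,0,0,0]
    - [0,0,0.001,0,0,0]
    - [0,0,0.001,0,0,0]
    - [0,0,0.001,0,0,0]
    - [0,0,0.001,0,0,0]
    - [0,0,0,0,0,0]
    - [0,0,0,0,0,0]

```text
t: 4.83
tool_pos: [0.4824, 0.3346, 0.0942]
orientation: [[0.935, 0.356, -0.001], [0.356, -0.935, -0.0], [-0.001, 0.0, -1.0]]
wrist_force: [-3.5, -1.6, 7.3]
finger_gap: 0.0004
```

send_rows:
  plan:
    - [0,0,0.001,0,0,0]
    - [0,0,0.0005,0,0,0]
    - [0,0,0,0,0,0]

```text
t: 5.08
tool_pos: [0.4824, 0.3346, 0.0929]
orientation: [[0.935, 0.356, -0.001], [0.356, -0.935, -0.0], [-0.001, 0.0, -1.0]]
wrist_force: [-4.0, -1.7, 8.8]
finger_gap: 0.0
```

send_rows:
  plan:
    - [0,0,-0.003,0,0,0]
    - [0,0,-0.006,0,0,0]
    - [0,0,-0.015,0,0,0]
    - [0,0,-0.025,0,0,0]
    - [0,0,-0.03,0,0,0]
    - [0,0,-0.03,0,0,0]
    - [0,0,0,0,0,0]
    - [0,0,0,0,0,0]
    - [0,0,0,0,0,0]

```text
t: 5.83
tool_pos: [0.4823, 0.3345, 0.2004]
orientation: [[0.935, 0.356, -0.0], [0.356, -0.935, -0.0], [-0.0, 0.0, -1.0]]
wrist_force: [0.1, -0.8, -0.2]
finger_gap: -0.0001
```

```bash
python3 -c "
from h import *
to('stage',.12)
im=env.read_camera('wrist')[:,:,::-1].copy()
cv2.imwrite('pics/w3.png',im)"
```

```text
t 5.8333 pos [0.4823 0.3345 0.2004] q [0.49 0.17 1.73 0.   1.24 1.69] F [ 0.09 -0.82 -0.16] gap -0.0001
to go (tool) [-0.2295  0.6     0.0099]
R [[0.9346, 0.3558, -0.0002], [0.3558, -0.9346, -0.0001], [-0.0002, 0.0, -1.0]]
```

View pics/w3.png

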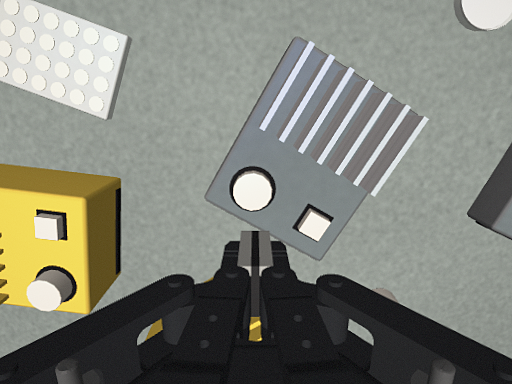

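The lamp key now sits low in its well and the box hasn't moved. On to the stage unit.

send_rows:
  plan:
    - [-0.0128,0.0333,0,0,0,0]
    - [-0.0128,0.0333,0,0,0,0]
    - [-0.0128,0.0333,0,0,0,0]
    - [-0.0128,0.0333,0,0,0,0]
    - [-0.0128,0.0333,0,0,0,0]
    - [-0.0128,0.0333,0,0,0,0]
    - [-0.0128,0.0333,0,0,0,0]
    - [-0.0128,0.0333,0,0,0,0]
    - [-0.0128,0.0333,0,0,0,0]

```text
t: 6.63
tool_pos: [0.4798, 0.012, 0.1987]
orientation: [[0.934, 0.356, -0.004], [0.356, -0.935, 0.0], [-0.003, -0.002, -1.0]]
wrist_force: [0.1, 0.0, -0.5]
finger_gap: -0.0
```

send_rows:
  plan:
    - [-0.0128,0.0333,0,0,0,0]
    - [-0.0128,0.0333,0,0,0,0]
    - [-0.0128,0.0333,0,0,0,0]
    - [-0.0128,0.0333,0,0,0,0]
    - [-0.0128,0.0333,0,0,0,0]
    - [-0.0128,0.0333,0,0,0,0]
    - [-0.0128,0.0333,0,0,0,0]
    - [-0.0128,0.0333,0,0,0,0]
    - [-0.0128,0.0333,0,0,0,0]
    - [0,0,0,0,0,0]
    - [0,0,0,0,0,0]
    - [0,0,0,0,0,0]

```text
t: 7.63
tool_pos: [0.4794, -0.3066, 0.1987]
orientation: [[0.935, 0.355, -0.003], [0.355, -0.935, 0.003], [-0.002, -0.004, -1.0]]
wrist_force: [-0.9, 0.4, -0.3]
finger_gap: -0.0003
```

```bash
python3 -c "
from h import *
to('stage',0)
c=env.calibration('wrist'); im=env.read_camera('wrist')[:,:,::-1].copy()
p=proj(c,KEY['stage'])[0]; print(p); cv2.circle(im,tuple(int(x) for x in p),3,(0,0,255),1)
cv2.imwrite('pics/w4.png',im)"
```

```text
t 7.6333 pos [ 0.4794 -0.3066  0.1987] q [-0.69  0.13  1.77  0.    1.24  0.52] F [-0.87  0.42 -0.27] gap -0.0003
to go (tool) [0.0014 0.0025 0.1282]
R [[0.9348, 0.3551, -0.0029], [0.3551, -0.9348, 0.0031], [-0.0016, -0.0039, -1.0]]
[258.59133664 181.14128516]
```

View pics/w4.png

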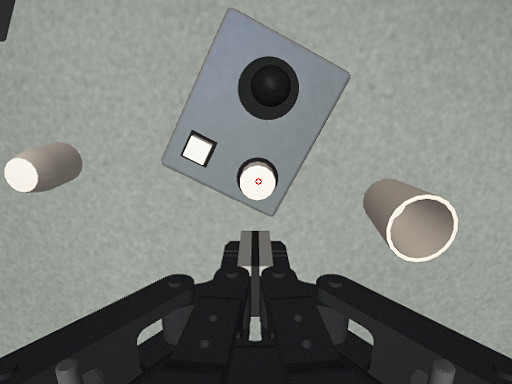

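The stage key is where predicted, at (258,181). The beaker and canister are clear of the closed fingers.

send_rows:
  plan:
    - [0,0.001,0.025,0,0,0]
    - [0,0,0.03,0,0,0]
    - [0,0,0.025,0,0,0]
    - [0,0,0.02,0,0,0]
    - [0,0,0.01,0,0,0]
    - [0,0,0.003,0,0,0]
    - [0,0,0,0,0,0]
    - [0,0,0,0,0,0]
    - [0,0,0,0,0,0]

```text
t: 8.43
tool_pos: [0.4822, -0.3092, 0.0897]
orientation: [[0.934, 0.356, 0.003], [0.356, -0.934, -0.002], [0.002, 0.003, -1.0]]
wrist_force: [0.3, -0.6, -0.5]
finger_gap: -0.0001
```

```bash
python3 -c "
from h import *
to('stage',0)"
```

```text
t 8.4333 pos [ 0.4822 -0.3092  0.0897] q [-0.69  0.27  1.84  0.    1.03  0.51] F [ 0.26 -0.62 -0.48] gap -0.0001
to go (tool) [-0.0004 -0.0015  0.0192]
R [[0.9344, 0.3562, 0.0027], [0.3562, -0.9344, -0.0022], [0.0017, 0.003, -1.0]]
```

send_rows:
  plan:
    - [0,0,0.005,0,0,0]
    - [0,0,0.004,0,0,0]
    - [0,0,0.002,0,0,0]
    - [0,0,0.002,0,0,0]
    - [0,0,0.002,0,0,0]
    - [0,0,0.002,0,0,0]
    - [0,0,0.002,0,0,0]
    - [0,0,0.001,0,0,0]
    - [0,0,0,0,0,0]
    - [0,0,0,0,0,0]

```text
t: 9.27
tool_pos: [0.4808, -0.3085, 0.068]
orientation: [[0.935, 0.356, -0.0], [0.356, -0.935, -0.0], [-0.0, -0.0, -1.0]]
wrist_force: [-1.7, 0.9, 2.6]
finger_gap: 0.0002
```

send_rows:
  plan:
    - [0,0,0.001,0,0,0]
    - [0,0,0.001,0,0,0]
    - [0,0,0.001,0,0,0]
    - [0,0,0.001,0,0,0]
    - [0,0,0.001,0,0,0]
    - [0,0,0.001,0,0,0]
    - [0,0,0.001,0,0,0]
    - [0,0,0.001,0,0,0]
    - [0,0,0,0,0,0]
    - [0,0,0,0,0,0]

```text
t: 10.1
tool_pos: [0.4809, -0.3086, 0.0605]
orientation: [[0.935, 0.356, -0.0], [0.356, -0.935, 0.0], [-0.0, -0.0, -1.0]]
wrist_force: [-3.3, 1.6, 7.3]
finger_gap: 0.0
```

send_rows:
  plan:
    - [0,0,0.001,0,0,0]
    - [0,0,0.001,0,0,0]
    - [0,0,0.0005,0,0,0]
    - [0,0,0,0,0,0]

```text
t: 10.43
tool_pos: [0.4809, -0.3086, 0.0583]
orientation: [[0.934, 0.356, -0.0], [0.356, -0.934, 0.0], [-0.0, -0.0, -1.0]]
wrist_force: [-3.1, 3.0, 8.9]
finger_gap: -0.0002
```

send_rows:
  plan:
    - [0,0,-0.003,0,0,0]
    - [0,0,-0.006,0,0,0]
    - [0,0,-0.015,0,0,0]
    - [0,0,-0.025,0,0,0]
    - [0,0,-0.03,0,0,0]
    - [0,0,-0.03,0,0,0]
    - [0,0,-0.025,0,0,0]
    - [0,0,0,0,0,0]
    - [0,0,0,0,0,0]
    - [0,0,0,0,0,0]

```text
t: 11.27
tool_pos: [0.4805, -0.3082, 0.1906]
orientation: [[0.935, 0.356, -0.001], [0.356, -0.935, 0.0], [-0.0, -0.001, -1.0]]
wrist_force: [0.1, 0.6, -0.4]
finger_gap: -0.0001
```

```bash
python3 -c "
from h import *
to('cam',.12)
im=env.read_camera('wrist')[:,:,::-1].copy()
cv2.imwrite('pics/w5.png',im)"
```

```text
t 11.2667 pos [ 0.4805 -0.3082  0.1906] q [-0.69  0.14  1.78  0.    1.22  0.51] F [ 0.09  0.62 -0.4 ] gap -0.0001
to go (tool) [ 0.192  -0.3184  0.0008]
R [[0.9346, 0.3558, -0.0005], [0.3558, -0.9346, 0.0005], [-0.0003, -0.0006, -1.0]]
```

View pics/w5.png

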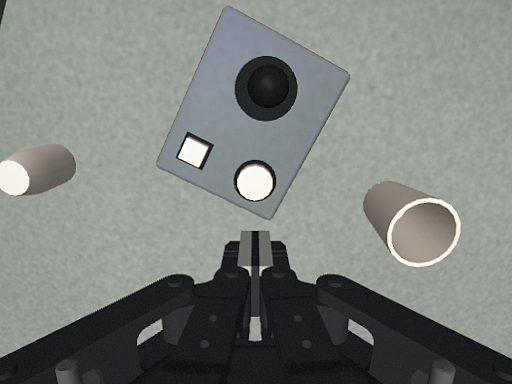

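The stage key is in and nothing has shifted. The camera unit is next.

send_rows:
  plan:
    - [0.0192,-0.0318,0,0,0,0]
    - [0.0192,-0.0318,0,0,0,0]
    - [0.0192,-0.0318,0,0,0,0]
    - [0.0192,-0.0318,0,0,0,0]
    - [0.0192,-0.0318,0,0,0,0]
    - [0.0192,-0.0318,0,0,0,0]
    - [0.0192,-0.0318,0,0,0,0]
    - [0.0192,-0.0318,0,0,0,0]
    - [0.0192,-0.0318,0,0,0,0]
    - [0.0192,-0.0318,0,0,0,0]

```text
t: 12.15
tool_pos: [0.5457, 0.0589, 0.1889]
orientation: [[0.935, 0.356, -0.004], [0.356, -0.935, 0.0], [-0.004, -0.001, -1.0]]
wrist_force: [0.6, -1.8, 0.5]
finger_gap: 0.0001
```

send_rows:
  plan:
    - [0,0,0,0,0,0]
    - [0,0,0,0,0,0]
    - [0,0,0,0,0,0]
    - [0,0,0,0,0,0]
    - [0,0,0,0,0,0]

```text
t: 12.57
tool_pos: [0.5467, 0.0557, 0.1906]
orientation: [[0.935, 0.354, -0.001], [0.354, -0.935, -0.0], [-0.001, -0.0, -1.0]]
wrist_force: [-0.3, -0.8, 0.7]
finger_gap: 0.0
```

```bash
python3 -c "
from h import *
to('cam',0)
c=env.calibration('wrist'); im=env.read_camera('wrist')[:,:,::-1].copy()
p=proj(c,KEY['cam'])[0]; print(p); cv2.circle(im,tuple(int(x) for x in p),3,(0,0,255),1)
cv2.imwrite('pics/w6.png',im)"
```

```text
t 12.5667 pos [0.5467 0.0557 0.1906] q [-0.03  0.1   1.83 -0.    1.22  1.18] F [-0.3  -0.76  0.66] gap 0.0
to go (tool) [ 0.0009 -0.0019  0.1206]
R [[0.9352, 0.354, -0.0013], [0.354, -0.9352, -0.0002], [-0.0013, -0.0002, -1.0]]
[253.57879483 183.94364205]
```

View pics/w6.png

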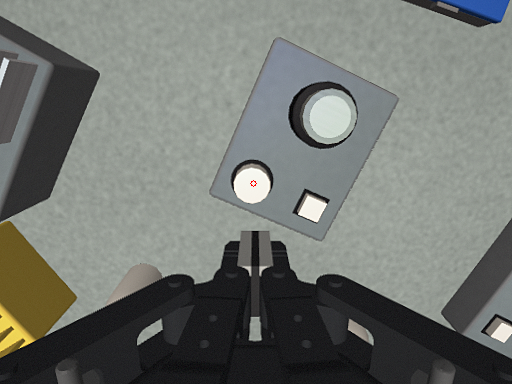

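The camera key matches the prediction at (253,184). I'll descend.

send_rows:
  plan:
    - [0,-0.001,0.025,0,0,0]
    - [0,0,0.025,0,0,0]
    - [0,0,0.022,0,0,0]
    - [0,0,0.018,0,0,0]
    - [0,0,0.01,0,0,0]
    - [0,0,0.003,0,0,0]
    - [0,0,0,0,0,0]
    - [0,0,0,0,0,0]
    - [0,0,0,0,0,0]

```text
t: 13.37
tool_pos: [0.5482, 0.0577, 0.09]
orientation: [[0.935, 0.356, 0.003], [0.356, -0.935, -0.0], [0.003, 0.001, -1.0]]
wrist_force: [-0.2, 0.3, -0.2]
finger_gap: -0.0
```

```bash
python3 -c "
from h import *
to('cam',0)"
```

```text
t 13.3667 pos [0.5482 0.0577 0.09  ] q [-0.02  0.23  1.89 -0.    1.02  1.18] F [-0.17  0.29 -0.22] gap -0.0
to go (tool) [-0.0015 -0.0005  0.0199]
R [[0.9346, 0.3556, 0.0031], [0.3556, -0.9347, -0.0001], [0.0029, 0.0012, -1.0]]
```

send_rows:
  plan:
    - [0,0,0.005,0,0,0]
    - [0,0,0.004,0,0,0]
    - [0,0,0.002,0,0,0]
    - [0,0,0.002,0,0,0]
    - [0,0,0.002,0,0,0]
    - [0,0,0.002,0,0,0]
    - [0,0,0.002,0,0,0]
    - [0,0,0.001,0,0,0]
    - [0,0,0,0,0,0]
    - [0,0,0,0,0,0]

```text
t: 14.2
tool_pos: [0.5468, 0.058, 0.0685]
orientation: [[0.935, 0.356, -0.0], [0.356, -0.935, 0.0], [-0.0, -0.0, -1.0]]
wrist_force: [-0.6, -0.6, 2.4]
finger_gap: -0.0003
```

send_rows:
  plan:
    - [0,0,0.001,0,0,0]
    - [0,0,0.001,0,0,0]
    - [0,0,0.001,0,0,0]
    - [0,0,0.001,0,0,0]
    - [0,0,0.001,0,0,0]
    - [0,0,0.001,0,0,0]
    - [0,0,0.001,0,0,0]
    - [0,0,0.001,0,0,0]
    - [0,0,0,0,0,0]
    - [0,0,0,0,0,0]

```text
t: 15.03
tool_pos: [0.5468, 0.058, 0.0609]
orientation: [[0.935, 0.356, -0.0], [0.356, -0.935, 0.0], [-0.0, -0.0, -1.0]]
wrist_force: [-2.9, 0.0, 6.7]
finger_gap: -0.0001
```

send_rows:
  plan:
    - [0,0,0.001,0,0,0]
    - [0,0,0.001,0,0,0]
    - [0,0,0.001,0,0,0]
    - [0,0,0,0,0,0]

```text
t: 15.37
tool_pos: [0.5469, 0.058, 0.0582]
orientation: [[0.935, 0.356, -0.0], [0.356, -0.935, 0.0], [-0.0, -0.0, -1.0]]
wrist_force: [-3.6, 0.2, 6.6]
finger_gap: -0.0003
```

send_rows:
  plan:
    - [0,0,-0.003,0,0,0]
    - [0,0,-0.006,0,0,0]
    - [0,0,-0.015,0,0,0]
    - [0,0,-0.025,0,0,0]
    - [0,0,-0.03,0,0,0]
    - [0,0,-0.03,0,0,0]
    - [0,0,-0.025,0,0,0]
    - [0,0,-0.02,0,0,0]
    - [0,0,0,0,0,0]
    - [0,0,0,0,0,0]
    - [0,0,0,0,0,0]

```text
t: 16.28
tool_pos: [0.5461, 0.0579, 0.2101]
orientation: [[0.935, 0.356, -0.002], [0.356, -0.935, 0.0], [-0.001, -0.001, -1.0]]
wrist_force: [0.7, -0.3, -0.4]
finger_gap: -0.0003
```

```bash
python3 - <<'E'
from h import *
to('cam',.12)
cv2.imwrite('pics/w7.png',env.read_camera('wrist')[:,:,::-1])
s0=cv2.imread("pics/scene0.png");s=env.read_camera('scene')[:,:,::-1].copy()
z=lambda i:cv2.resize(i[120:255,180:370],None,fx=4,fy=4,interpolation=cv2.INTER_CUBIC)
cv2.imwrite("pics/s7.png",z(s))
E
```

```text
t 16.2833 pos [0.5461 0.0579 0.2101] q [-0.02  0.08  1.81  0.    1.25  1.18] F [ 0.65 -0.3  -0.45] gap -0.0003
to go (tool) [0.0006 0.0005 0.0201]
R [[0.9346, 0.3558, -0.0016], [0.3558, -0.9346, 0.0001], [-0.0015, -0.0006, -1.0]]
```

View pics/w7.png

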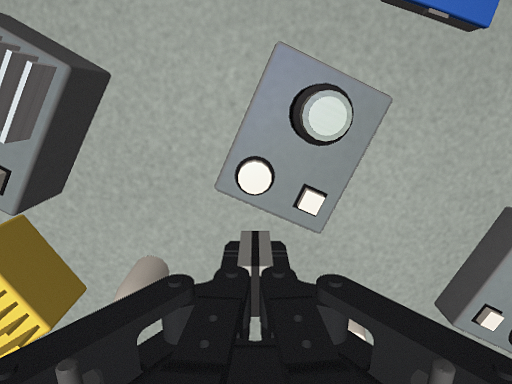

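View pics/s7.png

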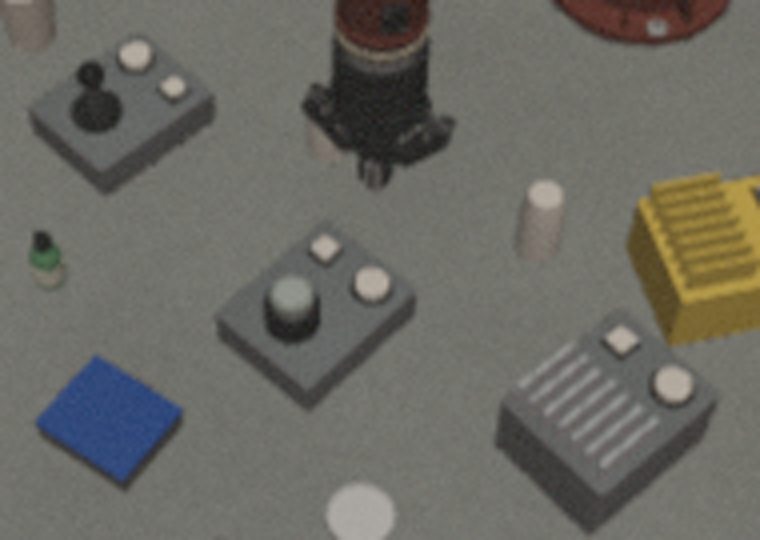

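All three round keys sit low in their wells, the square keys are out, and nothing has moved. I'll hand it in.

```bash
python3 -c "
from cell import env
print(env.close_job())"
```

```text
the job is handed in; nothing more can be done
None
```

I pressed the round key on the lamp supply, then the stage control, then the camera control, using the closed fingertips. The job was handed in at about 16.4 s of the 56 s allowed.

- **Pressing:** Each key went in about 12 mm by the measured tip height. The vertical wrist force I read at the end of each press was 8.8 N (lamp), 8.9 N (stage) and 6.6 N (camera). The camera reading is lower than the 8–10 N expected at that depth, even though the tip reached the same height as for the stage key.
- **Final pictures:** All three round keys stand visibly lower in their wells and stay there. The square keys are still out, and I saw no shift of the boxes or bystanders. I compared these pictures by eye and did not measure them. The beaker, well plate and second yellow look-alike were not in the last views; the route kept clear of them.
- **At hand-in:** The arm was clear, with the fingertips about 0.21 m above the table and the wrist force near zero.

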